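Zero a depth gauge and check a stopped socket in a window sill

ROBOT

A 6-joint arm with a two-finger parallel gripper is mounted at the origin on a cart in front of the work surface, level with it; the furniture and walls round the work are solid. World frame = base frame: x ahead of the robot, y to its left, z up, the work surface at z = 0. Lengths are in m, angles in degrees, forces in N, time in s.
With the tool pointing down it reaches from about 0.35 to 0.875 m from the base axis. Payload 4.2 kg.
Tool frame: the origin (TCP) lies at the centre of the arm's flange, where the gripper is bolted on; the fingertips stand 182 mm ahead of it and the grasp point (between the pads) lies 164 mm ahead of it (r.nose_length is the distance from the TCP to the fingertips, in m); z points along the fingers, y is the line along which they close (so a half turn about z gives the same grasp; the last joint's range is limited). The gripper opens to 87 mm and grips with 3 to 60 N. Pads are 19 mm wide; open, the fingers measure 117 mm over their backs; the gripper's body (75 mm by 190 mm) begins 51 mm behind the grasp point.
Start: joints at [84.488, 22.042, 0.453, 0, -68.411, -14.817], TCP at [0.217, 0.586, 0.405] pointing down, gripper open.
Joint ranges: [-179.83, 179.83], [-69.29, 118.12], [-61.27, 80.66], [-181.25, 117.63], [-171.15, -9.14], [-177.46, 177.46]. Speed limits (degrees/s): [159.86, 159.86, 180, 180, 180, 180].

INTERFACE

Orientations are given as a 3x3 rotation matrix whose columns are the frame's x, y, z axes.
In Python, from station import r, vision gives the robot as it stands. The module is installed in compiled form; this text tells all that it offers.
- The arm moves only by the shell command python3 -m creep 'ROWS'. ROWS is JSON, a list of rows, each a list of 7 numbers: the opening, from -1 (shut) to 1 (fully open), then the shift along the tool's x, y, z in mm, then the turn, a rotation vector about the tool's x, y, z in degrees. A call has 1 to 8 rows; each row is the pose to reach, as a shift and turn from the pose commanded when the call began, along the tool's axes at that moment; what a row does not reach only later rows make up. A row lasts 1/12 s, in which the tool goes at most 41.7 mm and 7.16 degrees, less where a joint would pass 70% of its speed; a pose out of reach is approached as far as the arm can. A call with a gripper value outside its range is refused whole. The fingers move at their own pace and stop on an object; the grip force is fixed at half the most. Time passes only in rows, so rows that repeat a pose let the fingers close. It gives the time, the measured TCP pose, the force, the opening and the grip force at its end, in the units of the state.
- r.sense(): the state, without advancing time (a new reading comes with each control period).
- vision.capture(name): name is "scene" or "top" or "wrist"; returns (picture, depth): 420x560x3 uint8, red, green, blue; 420x560 float32, m along the optical axis (not along the pixel's ray), 0 where there is no reading.
- vision.camera_model(name): a dict with "vertical_fov" (degrees; the focal length in pixels is half the picture's height over the tangent of half this angle, whatever the lens; pixels are square), "cx", "cy" (the principal point, pixels), "extrinsics" (4x4, takes a point from camera to world coordinates); the wrist camera has in their place "mount" (4x4, takes a point from camera to tool coordinates, whose origin is the TCP and whose axes are the flange's). Camera axes: x right, y down, z forward; pixel columns grow to the right and rows downward; lengths in m; the calibration is good to about 2 mm. A picture is of the moment at which its call begins: read the wrist's pose just before it. camera_model takes no time and is no camera call.
- r.finish_job(): hands the job in; it is judged then, once.
Trained networks look in the newest picture that a camera, given by its name, has taken for a name from the list of things; names that differ only in an ending like _2 or _b are one class to them, and where a whole thing is asked for, a point or a joint stands for the part that bears it (a point fixed in the world has none). Each returns a list of dicts, best first, with "conf" (0 to 1); they miss things now and then, are a little off and sometimes report something else, mostly with a low value. They report only what shows in the picture. A call takes as long as a camera call. They do not tell look-alikes from the thing itself.
- vision.find_in(camera, thing): "uv" ([column, row] in pixels, amid what is visible of it).
- vision.cut_out(camera, thing): "region" (420x560 bool, what is visible of it) and "uv" ([column, row] in pixels, amid what is visible of it).
The state is a dict: "time_s": time; "joints": joint angles; "joint_velocities": joint speeds; "effort": joint torques, N m; "tcp_pos": TCP position; "ee_rot": TCP orientation; "wrist_force": force on the tool from outside, world axes, zero at the start; "moment": the same for the moment, N m; "gripper_width": opening from 0.0 (shut) to 1.0 (fully open); "gripper_force": force on a finger pad.
Only numpy, scipy, OpenCV 4.12 (cv2) and the standard library are available. Lean on these libraries where they do the work, as an engineer would, in place of code of your own. Each camera call takes 0.05 s, during which the arm holds its last target. There are 200 camera calls.

TASK

Check the depth of the last guard-bar socket in the window sill, the one with the pencil ring round it. Take the depth gauge from its wooden rest and first check its zero: stand it square on the steel surface plate, foot flat and probe pushed fully back, and hold it there with a light push for about a second; then stand it over the ringed socket with the probe on the bottom and the foot flat on the sloping face. Finish while still holding the gauge there, square to the slope, with a light steady push for the reading; don't lean on it, and leave the loose things on the bench alone.

Things in the scene. Friction and masses are not known exactly. Their poses are not given: they have to be found in the camera images.
- gauge: Digital depth gauge, loose, 0.24 kg: steel foot bar 84 mm long (y), 24 mm wide (x), 12 mm thick; round neck; upright grey body 42 mm wide (y), 22 mm thick (x), 24 to 82 mm above the foot's underside, display on its -x face. Origin: middle of the foot's underside; z up through the body. At the start it stands upright on the rest, display roughly to the robot.
- gauge_body (a point): Centre of the gauge's grey body, where to take it: 53 mm above the foot's underside, across the 42 mm width (along the gauge's y), from above; axes as the gauge. The body's top is 29 mm above this point, the stub's top 41 mm above; the foot's upper side is 41 mm below it.
- gauge_foot (a point): Middle of the underside of the gauge's foot (the measuring face); axes as the gauge.
- probe_tip (a point): Rounded tip of the gauge's 5 mm steel probe, which comes out of the middle of the foot's underside along the gauge's -z; 30 mm below that underside when the probe hangs free. Axes as the gauge.
- probe (a joint): How far the spring probe is pushed back into the gauge, m: 0 = hanging free, 30 mm proud of the foot; 0.030 = tip flush with the foot's underside. It takes only 0.7 N to start and 1.6 N when flush. With the foot seated over the 20 mm deep socket and the tip on its floor it reads 0.010.
- gauge_rest: Wooden rest for the gauge, fixed, 50 mm (x) by 112 mm (y): two blocks with a 52 mm gap, in which the probe hangs; the ends of the gauge's foot lie on the blocks, 48 mm above the bench, between end lips 5 mm higher. Lift the gauge straight up by 45 mm or more to clear it. Origin: centre of the underside.
- plate: Small surface plate, fixed: ground steel top 95 mm (x) by 135 mm (y) on a grey foot, 26 mm high in all, a small black ball grip at each end (y, 88 mm out, below the top). Origin: centre of the underside.
- plate_top (a point): Centre of the plate's flat, level upper face, 26 mm above the bench; z up.
- sill: Window sill of light timber, fixed, 290 mm long (y), 120 mm deep: its upper face falls 15 degrees towards its -x side (to the robot). Along the middle of the slope are three round stopped sockets, 20 mm across, 20 mm deep, 85 mm apart, square to the slope. One has a pencil ring round it, the other two a pencil tick beside them. Origin: underside, below the middle socket.
- marked_socket (a point): Middle of the mouth of the ringed socket (ring 35 mm across), on the sloping face, 49 mm above the bench; it may be any of the three. z = square out of the sloping face, x = up the slope, y = along the sill. The socket's floor is 20 mm below along -z.
- pencil: Bystander: flat red carpenter's pencil, 172 mm, loose on the bench.
- tape_measure: Bystander: yellow pocket tape, 62 mm high, loose on the bench.
- screwdriver: Bystander: screwdriver with a red handle, 232 mm, loose on the bench.
Not all that is in view belongs to the job. Leave any yellow look-alike of the gauge alone.

How it is judged (in metres and radians):
On the way:
1. the gripper holds the gauge upright on the surface plate, foot flat (within 2 mm, 3.4 degrees) and probe pushed fully back, with a push of 3 to 25 N on the plate, for half a second (value of joint probe above 0.0285 m and horizontal distance between gauge_foot and plate_top below 0.06 m and z of gauge_foot in the frame of plate_top below 0.002 m and angle between gauge_foot's own z axis and vertical below 0.06 rad and contact force between gauge and plate between 3 and 25 N and contact force between the fingers and gauge above 5 N), for 0.5 s.
At the end, for the whole second after the job is handed in: The gripper still holds the gauge; the probe stands on the floor of the ringed socket (reading 20 mm, within 2 mm), the foot lies flat on the sloping face (within 2 mm, square to it within 3.4 degrees), the push on the sill is 3 to 25 N, and the gauge is still (x of probe_tip in the frame of marked_socket between -0.009 and 0.009 m and y of probe_tip in the frame of marked_socket between -0.009 and 0.009 m and z of probe_tip in the frame of marked_socket below -0.018 m and value of joint probe between 0.0078 and 0.0122 m and z of gauge_foot in the frame of marked_socket below 0.0018 m and angle between the z axis of gauge and the z axis of marked_socket, either way round below 0.06 rad and contact force between gauge and sill between 3 and 25 N and contact force between the fingers and gauge above 5 N and linear speed of gauge below 0.01 m/s); the arm keeps its last pose, push and grip.
It fails at once if the pencil is pushed away (moved more than 30 mm) (distance of pencil from where it was at the start of the episode above 0.03 m).
It fails at once if the tape measure is pushed away (moved more than 30 mm) (distance of tape_measure from where it was at the start of the episode above 0.03 m).
It fails at once if the screwdriver is pushed away (moved more than 30 mm) (distance of screwdriver from where it was at the start of the episode above 0.03 m).
It fails at once if the gauge is leant on: pressed on the sill or the plate with more than 45 N (contact force between gauge and sill above 45 N or contact force between gauge and plate above 45 N).
It also fails if it takes over 48 s, if anything falls off the work surface, if the arm or the gripper's body presses on something with over 40 N, if the wrist force passes 120 N, or if a joint passes its speed limit or range.

## Working session

There is one attempt and no reset: what is moved stays moved. The work goes in short steps, Python scripts to look and compute and a shell command to move; the robot and the scene stay as the last step left them, time stands still between calls to the robot, and variables do not carry over. Pictures are saved under pics/ and viewed, at most 10 in all, crops included, and the job is handed in when it is done.

```bash
mkdir -p pics
cat > h.py <<'E'
import numpy as np, cv2
from station import r, vision
def cap(n):
    s=r.sense(); p,d=vision.capture(n); m=vision.camera_model(n)
    if 'mount' in m:
        T=np.eye(4); T[:3,:3]=np.array(s['ee_rot']); T[:3,3]=s['tcp_pos']; E=T@np.array(m['mount'])
    else: E=np.array(m['extrinsics'])
    f=p.shape[0]/2/np.tan(np.radians(m['vertical_fov']/2))
    return p,d,E,f,m['cx'],m['cy']
def cloud(c):
    p,d,E,f,cx,cy=c
    v,u=np.mgrid[:d.shape[0],:d.shape[1]]
    P=np.stack([(u-cx)/f*d,(v-cy)/f*d,d],-1)@E[:3,:3].T+E[:3,3]
    P[d<=0]=np.nan
    return P
def save(n,p): cv2.imwrite('pics/'+n,p[...,::-1])
E
python3 - <<'E'
from h import *
s=r.sense(); print({k:np.round(v,3).tolist() for k,v in s.items()}, r.nose_length)
for n in ('scene','top'):
    c=cap(n); save(n+'.png',c[0]); P=cloud(c)
    print(n,c[2].round(3).tolist(),c[3:])
    for t in ('gauge','plate','gauge_rest','sill','pencil','tape_measure','screwdriver'):
        for q in vision.cut_out(n,t)[:3]:
            X=P[q['region']]; print(t,round(q['conf'],2),np.round(q['uv']),np.nanmedian(X,0).round(3),np.nanpercentile(X,2,axis=0).round(3),np.nanpercentile(X,98,axis=0).round(3))
E
```

```text
{'time_s': 0.0, 'joints': [84.489, 22.09, 0.38, -0.028, -68.412, -14.817], 'joint_velocities': [0.016, -0.007, -0.033, -0.079, 0.066, -0.04], 'effort': [0.001, -39.066, 18.74, 4.22, 0.011, -0.0], 'tcp_pos': [0.217, 0.586, 0.404], 'ee_rot': [[0.938, -0.348, -0.001], [-0.348, -0.938, -0.002], [0.0, 0.002, -1.0]], 'wrist_force': [0.549, 0.457, 0.022], 'moment': [-0.002, 0.025, 0.003], 'gripper_force': 0.0, 'gripper_width': 0.999} 0.1822
scene [[0.869, -0.341, 0.359, 0.145], [-0.495, -0.606, 0.623, -0.608], [0.006, -0.719, -0.695, 0.893], [0.0, 0.0, 0.0, 1.0]] (np.float64(490.24432164910303), 277.0816811492368, 211.37780002535808)
gauge 0.77 [349. 266.] [ 0.615 -0.101  0.075] [ 0.59  -0.117  0.03 ] [ 0.659 -0.077  0.121]
gauge 0.57 [236. 246.] [0.424 0.058 0.095] [0.414 0.034 0.05 ] [0.439 0.109 0.141]
plate 0.87 [265. 316.] [ 0.422 -0.099  0.026] [ 0.375 -0.162  0.016] [ 0.47  -0.024  0.03 ]
gauge_rest 0.58 [237. 269.] [0.42  0.032 0.032] [0.399 0.017 0.   ] [0.46  0.128 0.056]
sill 0.2 [234. 244.] [0.425 0.058 0.094] [0.414 0.034 0.05 ] [0.439 0.102 0.141]
pencil 0.79 [208. 204.] [0.45
[... 531 characters left out ...]
e 0.75 [280. 263.] [0.427 0.078 0.091] [0.413 0.038 0.047] [0.446 0.118 0.14 ]
plate 0.66 [350. 268.] [ 0.422 -0.09   0.026] [ 0.376 -0.158  0.021] [ 0.467 -0.024  0.031]
plate 0.41 [282. 260.] [0.427 0.074 0.121] [0.413 0.038 0.024] [0.444 0.113 0.141]
gauge_rest 0.56 [282. 258.] [0.431 0.075 0.047] [ 0.4    0.023 -0.002] [0.459 0.129 0.129]
sill 0.9 [260. 191.] [0.61  0.131 0.053] [ 0.553 -0.007  0.032] [0.667 0.269 0.065]
pencil 0.64 [193. 260.] [0.44  0.3   0.008] [0.378 0.286 0.003] [0.519 0.314 0.013]
tape_measure 0.71 [174. 226.] [0.516 0.345 0.055] [0.496 0.316 0.001] [0.539 0.384 0.065]
screwdriver 0.94 [386. 219.] [ 0.549 -0.185  0.025] [ 0.492 -0.212  0.013] [ 0.708 -0.167  0.033]
```

View pics/scene.png

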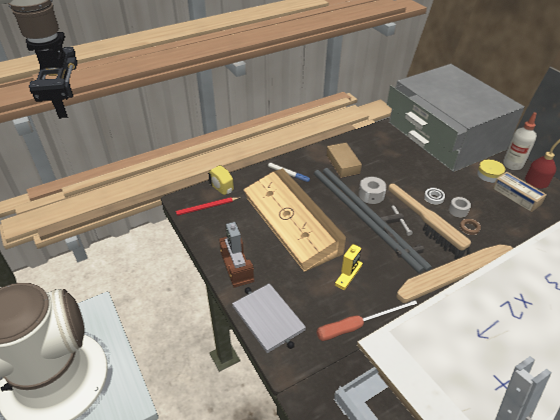

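View pics/top.png

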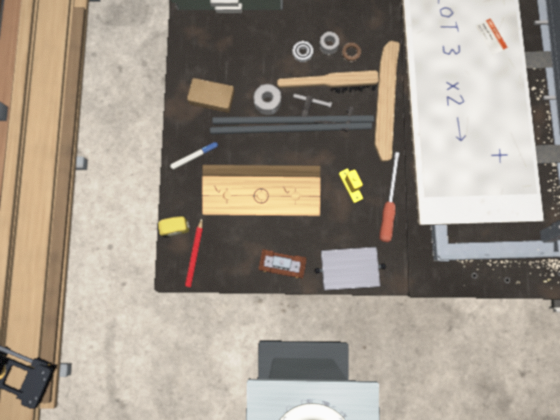

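The scene picture shows the grey gauge on its brown rest at (236,246) and a yellow look-alike at (349,266). In the top picture these are at (280,263) and (353,182). I choose the grey one on the rest. The ring seems to be round the middle socket, at top (261,196), so I'll check that in a crop and measure.

Run:
```python
from h import *
for n in ('top','scene'):
    c=cap(n); P=cloud(c); p=c[0]
    # gauge body top
    X=P.reshape(-1,3)
    def box(lo,hi):
        return X[np.all((X>lo)&(X<hi),1)]
    g=box([.39,.0,.10],[.47,.15,.16]); print(n,'body',len(g),g.min(0).round(3),g.max(0).round(3),cv2.minAreaRect((g[:,:2]*1000).astype(np.float32)))
    ft=box([.38,.0,.053],[.48,.16,.066]); print('foot',len(ft),cv2.minAreaRect((ft[:,:2]*1000).astype(np.float32)))
    pl=box([.36,-.18,.022],[.49,-.01,.031]); print('plate',np.median(pl[:,2]),cv2.minAreaRect((pl[:,:2]*1000).astype(np.float32)))
    si=box([.53,-.02,.03],[.69,.29,.07])
    for _ in range(3):
        m=si.mean(0); w=np.linalg.svd(si-m,full_matrices=False)[2][2]; w*=np.sign(w[2]); e=abs((si-m)@w); si=si[e<max(.003,2*np.median(e))] if _<2 else si
    print('sill n',w.round(4),np.degrees(np.arccos(w[2])),'c',m.round(4),cv2.minAreaRect((si[:,:2]*1000).astype(np.float32)))
    u,v=((261,196) if n=='top' else (286,213))
    print('ring px',np.nanmedian(P[v-10:v+11,u-10:u+11].reshape(-1,3),0).round(4))
    if n=='top': a=cv2.resize(p[155:225,195:330],None,fx=4,fy=4,interpolation=cv2.INTER_CUBIC)
    else: b=cv2.resize(p[160:300,180:360],None,fx=3,fy=3,interpolation=cv2.INTER_CUBIC)
out=np.zeros((280+0+0,540,3),np.uint8); out[:a.shape[0],:a.shape[1]]=a
save('crop.png',np.vstack([a[:170],b[:420]]) if a.shape[1]==b.shape[1] else out)
```

```text
top body 192 [0.415 0.055 0.11 ] [0.441 0.098 0.147] ((427.86285400390625, 76.62134552001953), (41.487342834472656, 23.082300186157227), 79.77447509765625)
foot 258 ((428.7603454589844, 76.5615463256836), (107.593994140625, 46.878807067871094), 80.00439453125)
plate 0.026284139778965265 ((422.0592041015625, -93.74730682373047), (94.9437026977539, 165.97889709472656), 4.349994659423828)
sill n [-2.303e-01 -2.000e-04  9.731e-01] 13.312940428275722 c [0.6071 0.1315 0.0516] ((610.602783203125, 131.4967041015625), (119.03606414794922, 288.2069091796875), 0.5957402586936951)
ring px [0.596  0.1308 0.0478]
scene body 260 [0.415 0.051 0.1  ] [0.443 0.098 0.144] ((428.9479064941406, 74.82969665527344), (45.291847229003906, 23.062585830688477), 78.83296966552734)
foot 237 ((430.9769592285156, 73.59058380126953), (108.15846252441406, 48.205509185791016), 80.54190826416016)
plate 0.026312524700199735 ((423.5187072753906, -94.77548217773438), (96.2149887084961, 169.19024658203125), 4.192929267883301)
sill n [-0.2287 -0.0015  0.9735] 13.221839219188405 c [0.6066 0.1198 0.0509] ((611.0171508789062, 131.0234832763672), (119.85166931152344, 294.4122009277344), 0.18926161527633667)
ring px [0.5992 0.1361 0.0487]
```

View pics/crop.png

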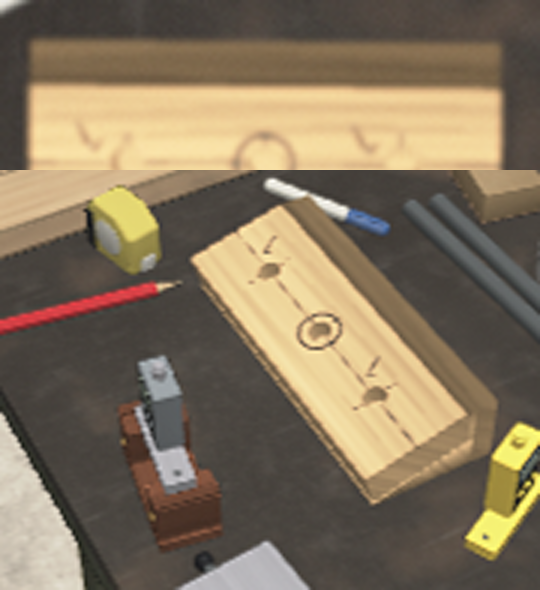

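The crop confirms the ring is round the middle socket, at scene (286,213), and the other two have ticks. The grey gauge stands on the brown rest. Now I move above the gauge.

```bash
python3 -m creep '[[1,375,405,0,0,0,-10.3],[1,375,405,0,0,0,-10.3],[1,375,405,0,0,0,-10.3],[1,375,405,0,0,0,-10.3],[1,375,405,0,0,0,-10.3],[1,375,405,0,0,0,-10.3],[1,375,405,0,0,0,-10.3],[1,375,405,0,0,0,-10.3]]'
cat >> h.py <<'E'
from scipy.spatial.transform import Rotation as Ro
def want(pos,yaw,pitch=0):
    "shift/turn in tool axes to bring TCP to pos; tool x axis at heading yaw (deg), then tilted about gauge y by pitch"
    s=r.sense(); R=np.array(s['ee_rot']); 
    G=Ro.from_euler('ZY',[yaw,pitch],degrees=True).as_matrix()
    D=G@np.diag([1,-1,-1.])
    print('t',s['time_s'],'pos',np.round(s['tcp_pos'],4),'F',np.round(s['wrist_force'],1),'w',round(s['gripper_width'],3),'j6',round(s['joints'][5]))
    print('shift',((R.T@(np.array(pos)-s['tcp_pos']))*1000).round(1),'turn',np.degrees(Ro.from_matrix(R.T@D).as_rotvec()).round(2))
E
python3 -c "
from h import *
want([.428,.0755,.36],-10)"
```

```text
time_s: 1.57
tcp_pos: [0.3447, 0.276, 0.4051]
ee_rot: [[0.985, -0.173, 0.001], [-0.173, -0.985, 0.001], [0.0, -0.001, -1.0]]
wrist_force: [2.3, -0.3, 0.3]
gripper_width: 1.0
gripper_force: 0.0
t 1.5667 pos [0.3447 0.276  0.4051] F [ 2.3 -0.3  0.3] w 1.0 j6 20
shift [116.8 183.1  45. ] turn [-0.05 -0.03  0.02]
```

```bash
python3 -m creep '[[1,117,183,35,0,0,0],[1,117,183,35,0,0,0],[1,117,183,35,0,0,0],[1,117,183,35,0,0,0],[1,117,183,35,0,0,0],[1,117,183,35,0,0,0],[1,117,183,35,0,0,0],[1,117,183,35,0,0,0]]' | head -2
python3 - <<'E'
from h import *
c=cap('wrist'); save('w1.png',c[0]); P=cloud(c); X=P.reshape(-1,3)
def box(lo,hi): return X[np.all((X>lo)&(X<hi),1)]
g=box([.39,.0,.115],[.47,.15,.138]); print(len(g), cv2.minAreaRect((g[:,:2]*1000).astype(np.float32)),np.median(g,0))
ft=box([.38,.0,.045],[.48,.16,.066]); print('foot',len(ft),cv2.minAreaRect((ft[:,:2]*1000).astype(np.float32)))
want([.428,.0755,.265],-10)
E
```

```text
time_s: 2.23
tcp_pos: [0.428, 0.0769, 0.3698]
2152 ((427.69061279296875, 75.75669860839844), (42.00828170776367, 23.282686233520508), 80.68276977539062) [0.43214801 0.07474038 0.12998697]
foot 4366 ((429.63690185546875, 75.34860229492188), (108.20829772949219, 50.29631042480469), 80.18390655517578)
t 2.2833 pos [0.4279 0.0776 0.37  ] F [ 0.8 -0.3 -0. ] w 0.999 j6 48
shift [  0.4   2.1 105. ] turn [-0.02 -0.03 -0.05]
```

View pics/w1.png

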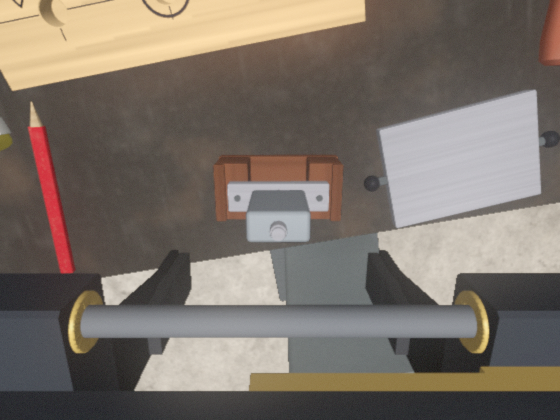

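The wrist view shows the body top square between the fingers, at about (278,222), with the rest under it. I go down and grip.

```bash
python3 -m creep '[[1,0,1.5,35,0,0,0],[1,0,1.5,70,0,0,0],[1,0,1.5,95,0,0,0],[1,0,1.5,105,0,0,0],[1,0,1.5,105,0,0,0],[0,0,1.5,105,0,0,0],[-1,0,1.5,105,0,0,0],[-1,0,1.5,105,0,0,0]]'
python3 -m creep '[[-1,0,0,0,0,0,0],[-1,0,0,0,0,0,0],[-1,0,0,0,0,0,0],[-1,0,0,0,0,0,0],[-1,0,0,0,0,0,0],[-1,0,0,0,0,0,0]]'
```

```text
time_s: 2.95
tcp_pos: [0.428, 0.0768, 0.2661]
ee_rot: [[0.985, -0.173, 0.003], [-0.173, -0.985, 0.002], [0.003, -0.002, -1.0]]
wrist_force: [-0.9, -0.1, -0.2]
gripper_width: 0.853
gripper_force: 0.0
time_s: 3.45
tcp_pos: [0.4277, 0.0761, 0.265]
ee_rot: [[0.985, -0.174, 0.001], [-0.174, -0.985, 0.0], [0.001, -0.0, -1.0]]
wrist_force: [0.1, 1.4, 2.1]
gripper_width: 0.479
gripper_force: 30.0
```

```bash
python3 -m creep '[[-1,0,0,-15,0,0,0],[-1,0,0,-35,0,0,0],[-1,0,0,-60,0,0,0],[-1,0,0,-80,0,0,0],[-1,0,0,-80,0,0,0],[-1,0,0,-80,0,0,0]]' | sed '3d'
python3 -c "
from h import *
want([.423,-.094,.32],-10)"
```

```text
time_s: 3.95
tcp_pos: [0.4272, 0.0758, 0.3448]
wrist_force: [-0.7, -0.1, -3.1]
gripper_width: 0.479
gripper_force: 30.0
t 3.95 pos [0.4272 0.0758 0.3448] F [-0.7 -0.1 -3.1] w 0.479 j6 48
shift [ 25.5 168.   24.6] turn [-0.07 -0.02 -0.07]
```

```bash
python3 -m creep '[[-1,3,20,0,0,0,0],[-1,8,50,0,0,0,0],[-1,13,80,5,0,0,0],[-1,17,110,12,0,0,0],[-1,21,140,20,0,0,0],[-1,25,160,25,0,0,0],[-1,25,168,25,0,0,0],[-1,25,168,25,0,0,0]]' | sed '3d'
python3 - <<'E'
from h import *
c=cap('wrist'); P=cloud(c); save('w2.png',c[0])
c2=cap('scene'); save('s2.png',cv2.resize(c2[0][200:380,160:400],None,fx=3,fy=3,interpolation=cv2.INTER_CUBIC))
X=np.vstack([P.reshape(-1,3),cloud(c2).reshape(-1,3)]) 
X=P.reshape(-1,3); s=r.sense(); q=(X-s['tcp_pos'])@np.array(s['ee_rot'])  # tool coords
m=q[(q[:,2]>.19)&(q[:,2]<.225)&(abs(q[:,1])<.05)&(abs(q[:,0])<.03)]
print('foot tool',len(m),np.median(m,0).round(4),m.min(0).round(4),m.max(0).round(4))
b=m[(m[:,2]<.212)]; A=np.c_[b[:,:2],np.ones(len(b))]; print('foot top plane',np.linalg.lstsq(A,b[:,2],rcond=None)[0])
want([.423,-.094,.243],-10)
E
```

```text
time_s: 4.62
tcp_pos: [0.4219, -0.0951, 0.3177]
wrist_force: [-0.7, 0.2, -3.2]
gripper_width: 0.477
gripper_force: 30.0
foot tool 3904 [0.0074 0.003  0.2061] [-0.0131 -0.039   0.19  ] [0.0115 0.0454 0.2175]
foot top plane [0.05653374 0.00172557 0.20572228]
t 4.7167 pos [ 0.4227 -0.0937  0.3189] F [ 0.3  0.7 -2.7] w 0.482 j6 71
shift [ 0.5  0.2 75.9] turn [ 0.02  0.1  -0.07]
```

View pics/s2.png

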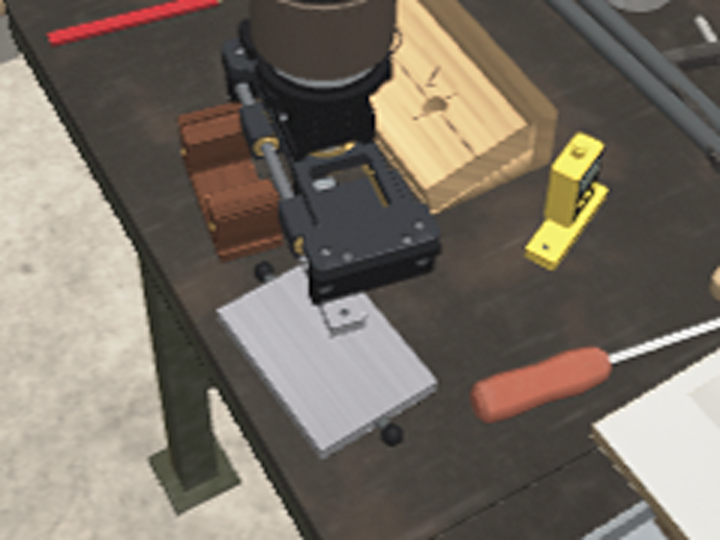

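The gauge hangs upright in the fingers over the plate. Going down.

```bash
python3 -m creep '[[-1,0,0,20,0,0,0],[-1,0,0,45,0,0,0],[-1,0,0,62,0,0,0],[-1,0,0,70,0,0,0],[-1,0,0,73,0,0,0],[-1,0,0,73,0,0,0],[-1,0,0,73,0,0,0]]'; python3 -m creep '[[-1,0,0,1,0,0,0],[-1,0,0,1,0,0,0],[-1,0,0,1,0,0,0]]' | sed '3d'; python3 -m creep '[[-1,0,0,1,0,0,0],[-1,0,0,1,0,0,0],[-1,0,0,1,0,0,0]]' | sed '3d'
```

```text
time_s: 5.3
tcp_pos: [0.4232, -0.0934, 0.2474]
ee_rot: [[0.985, -0.173, 0.001], [-0.173, -0.985, -0.0], [0.001, -0.0, -1.0]]
wrist_force: [-0.7, 0.0, -1.7]
gripper_width: 0.479
gripper_force: 30.0
time_s: 5.55
tcp_pos: [0.4233, -0.0937, 0.2465]
wrist_force: [-1.1, 1.1, -0.9]
gripper_width: 0.481
gripper_force: 30.0
time_s: 5.8
tcp_pos: [0.4233, -0.0938, 0.245]
wrist_force: [0.7, 0.5, -1.0]
gripper_width: 0.476
gripper_force: 30.0
```

```bash
for i in 1; do python3 -m creep '[[-1,0,0,1,0,0,0],[-1,0,0,1,0,0,0],[-1,0,0,1,0,0,0]]' | sed '3d'; python3 -m creep '[[-1,0,0,1,0,0,0],[-1,0,0,1,0,0,0],[-1,0,0,1,0,0,0]]' | sed '3d';  python3 -m creep '[[-1,0,0,0.5,0,0,0],[-1,0,0,0.5,0,0,0],[-1,0,0,0.5,0,0,0]]' | sed '3d'; done
```

```text
time_s: 6.05
tcp_pos: [0.4233, -0.0938, 0.2439]
wrist_force: [0.2, 0.9, 0.1]
gripper_width: 0.477
gripper_force: 30.0
time_s: 6.3
tcp_pos: [0.4233, -0.0938, 0.243]
wrist_force: [1.0, 0.5, 0.8]
gripper_width: 0.484
gripper_force: 30.0
time_s: 6.55
tcp_pos: [0.4233, -0.0938, 0.243]
wrist_force: [0.4, 0.8, 5.4]
gripper_width: 0.48
gripper_force: 30.0
```

```bash
python3 -m creep '[[-1,0,0,0.3,0,0,0],[-1,0,0,0.3,0,0,0],[-1,0,0,0.3,0,0,0],[-1,0,0,0.3,0,0,0],[-1,0,0,0.3,0,0,0],[-1,0,0,0.3,0,0,0],[-1,0,0,0.3,0,0,0],[-1,0,0,0.3,0,0,0]]'; python3 -c "
from h import *
print(r.sense()['wrist_force'],r.sense()['moment'])
c=cap('wrist');P=cloud(c);s=r.sense();q=(P.reshape(-1,3)-s['tcp_pos'])@np.array(s['ee_rot'])
m=q[(q[:,2]>.198)&(q[:,2]<.21)&(abs(q[:,1])<.05)&(abs(q[:,0])<.03)&(abs(q[:,1])>.024)]
print(len(m),m.min(0),m.max(0),np.linalg.lstsq(np.c_[m[:,:2],np.ones(len(m))],m[:,2],rcond=None)[0])
save('w3.png',c[0])"; python3 -m creep '[[-1,0,0,0,0,0,0],[-1,0,0,0,0,0,0],[-1,0,0,0,0,0,0],[-1,0,0,0,0,0,0],[-1,0,0,0,0,0,0],[-1,0,0,0,0,0,0]]'
```

```text
time_s: 7.22
tcp_pos: [0.4233, -0.0938, 0.2429]
ee_rot: [[0.985, -0.174, 0.001], [-0.174, -0.985, -0.0], [0.001, -0.0, -1.0]]
wrist_force: [-0.3, 0.9, 8.7]
gripper_width: 0.481
gripper_force: 30.0
[-0.28804529  0.8849086   8.71826309] [ 0.44746354  0.40139623 -0.02887047]
1927 [-0.0115122  -0.0408789   0.20233789] [0.01271943 0.04360743 0.20997962] [0.06533137 0.00045986 0.20458298]
time_s: 7.77
tcp_pos: [0.4233, -0.0937, 0.243]
ee_rot: [[0.985, -0.174, 0.001], [-0.174, -0.985, -0.0], [0.001, -0.0, -1.0]]
wrist_force: [-1.2, 1.1, 9.0]
gripper_width: 0.482
gripper_force: 30.0
```

View pics/w3.png

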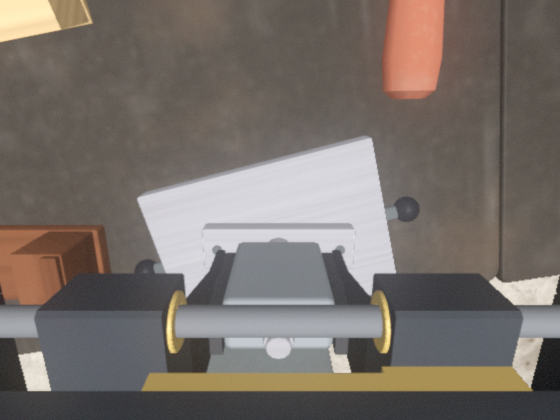

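The foot sits on the plate with a push of about 12 N. Before leaving, I'll compare the foot's plane with the plate's.

```bash
python3 -c "
from h import *
c=cap('wrist');P=cloud(c);s=r.sense()
def fit(m):
    for _ in range(4):
        k=np.linalg.lstsq(np.c_[m[:,:2],np.ones(len(m))],m[:,2],rcond=None)[0]; e=abs(m[:,:2]@k[:2]+k[2]-m[:,2]); m=m[e<max(2.5*np.median(e),4e-4)]
    print(len(m),k,np.median(e))
T=lambda X:(X-s['tcp_pos'])@np.array(s['ee_rot'])
fit(T(P[232:242,210:345].reshape(-1,3))); fit(T(P[228:246,206:352].reshape(-1,3)))
fit(T(P[175:215,230:350].reshape(-1,3)))
print(T(P[226:250:2,300]).round(4)[:,[0,2]].tolist())
"
```

```text
** On entry to DLASCL parameter number  4 had an illegal value
 ** On entry to DLASCL parameter number  4 had an illegal valueTraceback (most recent call last):
  File "<string>", line 9, in <module>
    fit(T(P[232:242,210:345].reshape(-1,3))); fit(T(P[228:246,206:352].reshape(-1,3)))
    ~~~^^^^^^^^^^^^^^^^^^^^^^^^^^^^^^^^^^^^^
  File "<string>", line 6, in fit
    k=np.linalg.lstsq(np.c_[m[:,:2],np.ones(len(m))],m[:,2],rcond=None)[0]; e=abs(m[:,:2]@k[:2]+k[2]-m[:,2]); m=m[e<max(2.5*np.median(e),4e-4)]
      ~~~~~~~~~~~~~~~^^^^^^^^^^^^^^^^^^^^^^^^^^^^^^^^^^^^^^^^^^^^^^^^^^
    x, resids, rank, s = _umath_linalg.lstsq(a, b, rcond,
                         ~~~~~~~~~~~~~~~~~~~^^^^^^^^^^^^^
                                             signature=signature)
                                             ^^^^^^^^^^^^^^^^^^^^
    raise LinAlgError("SVD did not converge in Linear Least Squares")
numpy.linalg.LinAlgError: SVD did not converge in Linear Least Squares
```

```bash
cat >> h.py <<'E'
def fit(m):
    m=m[np.isfinite(m[:,0])]
    for _ in range(4):
        k=np.linalg.lstsq(np.c_[m[:,:2],np.ones(len(m))],m[:,2],rcond=None)[0]; e=abs(m[:,:2]@k[:2]+k[2]-m[:,2]); m=m[e<max(2.5*np.median(e),4e-4)]
    print(len(m),k.round(4),np.median(e))
E
python3 -c "
from h import *
c=cap('wrist');P=cloud(c);s=r.sense()
T=lambda X:(X-s['tcp_pos'])@np.array(s['ee_rot'])
fit(T(P[232:242,210:345].reshape(-1,3))); fit(T(P[228:246,206:352].reshape(-1,3)))
fit(T(P[175:215,230:350].reshape(-1,3)))
print(T(P[226:250:2,300]).round(4)[:,[0,2]].tolist())
"
```

```text
1110 [-0.0388  0.0013  0.2048] 0.0003488933292920132
1828 [5.290e-02 1.000e-04 2.042e-01] 0.00038247606472069373
3963 [-1.000e-04  2.000e-04  2.166e-01] 0.00034642353944105975
[[0.0126, 0.2085], [0.0119, 0.2072], [0.0114, 0.2054], [0.0106, 0.2045], [0.0095, 0.2043], [0.0081, 0.2047], [0.007, 0.2046], [0.0055, 0.2055], [0.0109, 0.1897], [0.011, 0.1869], [0.011, 0.1844], [0.0108, 0.1824]]
```

The plate plane is at 0.2166 and the foot top at about 0.2046 in tool z, so the foot is flat and the zero check is held. Next I lift and go towards the sill.

```bash
python3 -m creep '[[-1,0,0,-10,0,0,0],[-1,0,0,-40,0,0,0],[-1,0,0,-80,0,0,0],[-1,0,0,-120,0,0,0],[-1,0,0,-145,0,0,0],[-1,0,0,-150,0,0,0],[-1,0,0,-150,0,0,0]]' | sed '3d'
python3 -c "
from h import *
want([.48,.131,.39],0)"
```

```text
time_s: 8.45
tcp_pos: [0.4224, -0.0939, 0.3927]
wrist_force: [0.4, 0.0, -3.4]
gripper_width: 0.481
gripper_force: 30.0
t 8.45 pos [ 0.4224 -0.0939  0.3927] F [ 0.4  0.  -3.4] w 0.481 j6 71
shift [  17.4 -231.5    3.1] turn [ -0.07  -0.11 -10.06]
```

```bash
python3 -m creep '[[-1,2,-25,0,0,0,-1],[-1,4,-60,0,0,0,-3],[-1,8,-100,0,0,0,-5],[-1,11,-140,0,0,0,-7],[-1,14,-180,0,0,0,-9],[-1,16,-210,0,0,0,-10],[-1,17,-231,0,0,0,-10],[-1,17,-231,0,0,0,-10]]' | head -2
python3 -m creep '[[-1,0,0,0,0,0,0],[-1,0,0,0,0,0,0]]' | head -2
python3 - <<'E'
from h import *
c=cap('wrist'); P=cloud(c); save('w4.png',c[0]); np.save('P4.npy',P)
for q in vision.find_in('wrist','marked_socket'): print(q)
X=P.reshape(-1,3); si=X[np.all((X>[.53,-.02,.03])&(X<[.66,.29,.07]),1)]; fit(si)
print(cv2.minAreaRect((si[:,:2]*1000).astype(np.float32)))
E
```

```text
time_s: 9.12
tcp_pos: [0.4802, 0.1339, 0.3882]
time_s: 9.28
tcp_pos: [0.4792, 0.1302, 0.3894]
{'uv': [266.0, 26.1], 'conf': 0.78}
30036 [ 0.2668  0.001  -0.1096] 0.000444075662624277
((588.783447265625, 130.31961059570312), (77.92086791992188, 291.3742980957031), 0.0359390452504158)
```

View pics/w4.png

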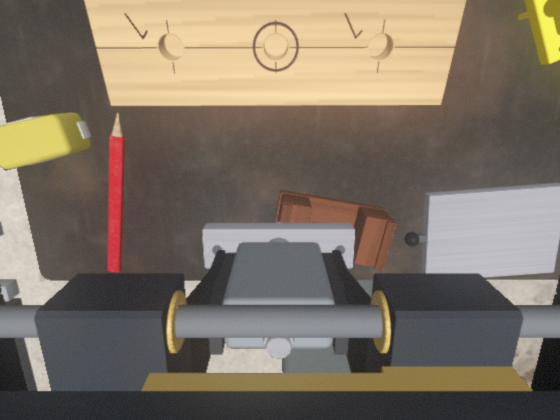

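The wrist view shows the ring at about (275,46) round the middle socket, with ticked sockets at (172,46) and (380,46).

Run:
```python
from h import *
im=cv2.imread('pics/w4.png'); P=np.load('P4.npy')
sub=cv2.cvtColor(im,cv2.COLOR_BGR2GRAY)[15:80,240:312]
b=cv2.threshold(sub,0,255,cv2.THRESH_BINARY_INV+cv2.THRESH_OTSU)[1]
cs=[c for c in cv2.findContours(b,cv2.RETR_EXTERNAL,cv2.CHAIN_APPROX_NONE)[0] if len(c)>40]
for c in cs: print(cv2.fitEllipse(c),len(c))
def ray(u,v):
    m=vision.camera_model('wrist'); s=r.sense()
    T=np.eye(4);T[:3,:3]=s['ee_rot'];T[:3,3]=s['tcp_pos'];E=T@np.array(m['mount']); f=210/np.tan(np.radians(m['vertical_fov']/2))
    d=E[:3,:3]@[(u-m['cx'])/f,(v-m['cy'])/f,1]; o=E[:3,3]
    # plane z = a x + b y + c
    a,bb,cc=.2668,.001,-.1096
    t=(a*o[0]+bb*o[1]+cc-o[2])/(d[2]-a*d[0]-bb*d[1]); return (o+t*d).round(4)
for p in ((275.5,46.5),(172,47),(380,46)): print(p,ray(*p))
```

```text
((35.336334228515625, 31.2133846282959), (47.173362731933594, 55.92019271850586), 90.32085418701172) 181
(275.5, 46.5) [0.597  0.1302 0.0498]
(172, 47) [0.5967 0.2143 0.0498]
(380, 46) [0.5973 0.0454 0.0498]
```

```bash
python3 -c "
from h import *
want([.5175,.1305,.3455],0,-15)"
```

```text
t 9.3833 pos [0.4794 0.1297 0.3906] F [ 0.4 -0.3 -2.7] w 0.48 j6 56
shift [38.2 -0.9 45. ] turn [ 0.1  15.16 -0.09]
```

```bash
python3 -m creep '[[-1,8,0,8,0,3,0],[-1,18,-0.5,20,0,7,0],[-1,28,-1,32,0,11,0],[-1,35,-1,41,0,14,0],[-1,38,-1,45,0,15.1,0],[-1,38,-1,45,0,15.1,0],[-1,38,-1,45,0,15.1,0]]' | sed 3d
python3 - <<'E'
from h import *
want([.597-.2588*.257,.1305,.049+.9659*.257],0,-15)
c=cap('wrist'); P=cloud(c); save('w5.png',c[0]); s=r.sense()
q=(P-s['tcp_pos'])@np.array(s['ee_rot'])
v=q.reshape(-1,3); m=v[(v[:,2]>.27)&(v[:,2]<.34)&(abs(v[:,0])<.06)&(abs(v[:,1])<.15)]; fit(m)
E
```

```text
time_s: 9.97
tcp_pos: [0.5175, 0.1306, 0.3465]
wrist_force: [-0.1, -0.6, -2.0]
gripper_width: 0.481
gripper_force: 30.0
t 9.9667 pos [0.5175 0.1306 0.3465] F [-0.1 -0.6 -2. ] w 0.481 j6 47
shift [-0.2 -0.  50.9] turn [ 0.09  0.03 -0.1 ]
31212 [0.0075 0.0017 0.3077] 0.0004388047081293478
```

View pics/w5.png

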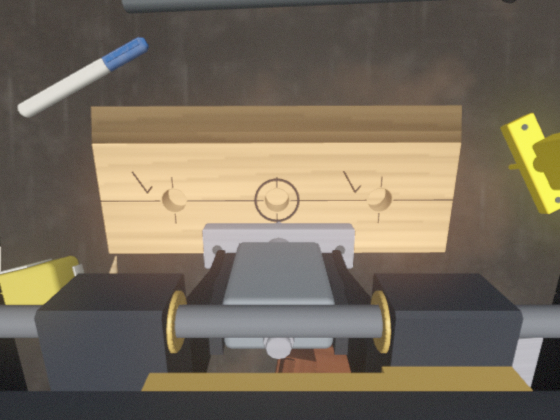

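The ring is at (277,200) and the tool is square to the slope within 0.5°. I'll work out the ring's offset in tool axes.

Run:
```python
from h import *
m=vision.camera_model('wrist'); E=np.array(m['mount']); f=210/np.tan(np.radians(m['vertical_fov']/2))
g=cv2.imread('pics/w5.png',0)[174:226,250:305]
b=cv2.threshold(g,0,255,cv2.THRESH_BINARY_INV+cv2.THRESH_OTSU)[1]
for c in cv2.findContours(b,cv2.RETR_EXTERNAL,cv2.CHAIN_APPROX_NONE)[0]:
    if len(c)>60: print(cv2.fitEllipse(c))
for u,v in ((277,200),(174,200),(380,199),(278,232)):
    d=E[:3,:3]@[(u-m['cx'])/f,(v-m['cy'])/f,1]
    print(u,v,[(E[:3,3]+(z-E[2,3])/d[2]*d).round(4).tolist() for z in (.3077,.205)])
print([((E[:3,3]+(.205-E[2,3])/d[2]*d).round(4)).tolist() for u in (203,354) for d in [E[:3,:3]@[(u-m['cx'])/f,(226-m['cy'])/f,1]]])
want([0,0,0],0,-15)
```

```text
((26.701492309570312, 29.9002742767334), (48.845481872558594, 54.49760437011719), 94.3948974609375)
277 200 [[-0.0016, 0.0, 0.3077], [0.0284, 0.0004, 0.205]]
174 200 [[-0.0017, -0.0851, 0.3077], [0.0283, -0.0544, 0.205]]
380 199 [[-0.0006, 0.085, 0.3077], [0.029, 0.0552, 0.205]]
278 232 [[-0.0299, 0.0009, 0.3077], [0.0102, 0.001, 0.205]]
[[0.0136, -0.0398, 0.205], [0.0137, 0.0423, 0.205]]
t 10.0167 pos [0.5178 0.131  0.3471] F [-0.8  0.4 -2.9] w 0.475 j6 47
shift [-589.9  131.8  200.8] turn [ 0.03 -0.06 -0.09]
```

```bash
python3 -m creep '[[-1,-1,-1,20,0,0,0],[-1,-1,-1,45,0,0,0],[-1,-1,-1,58,0,0,0],[-1,-1,-1,66,0,0,0],[-1,-1,-1,72,0,0,0],[-1,-1,-1,77,0,0,0],[-1,-1,-1,77,0,0,0]]'; python3 -m creep '[[-1,0,0,5,0,0,0],[-1,0,0,8,0,0,0],[-1,0,0,10,0,0,0],[-1,0,0,10,0,0,0],[-1,0,0,10,0,0,0]]'; python3 -c "
from h import *
want([.597-.2588*.217,.1305,.049+.9659*.217],0,-15)"
```

```text
time_s: 10.6
tcp_pos: [0.5372, 0.1326, 0.2722]
ee_rot: [[0.965, -0.001, 0.26], [-0.001, -1.0, -0.0], [0.26, 0.0, -0.965]]
wrist_force: [0.6, -0.7, -2.5]
gripper_width: 0.483
gripper_force: 30.0
time_s: 11.02
tcp_pos: [0.5398, 0.1328, 0.263]
ee_rot: [[0.965, -0.0, 0.261], [-0.0, -1.0, 0.0], [0.261, -0.0, -0.965]]
wrist_force: [-0.3, -0.4, -1.3]
gripper_width: 0.478
gripper_force: 30.0
t 11.0167 pos [0.5398 0.1328 0.263 ] F [-0.3 -0.4 -1.3] w 0.478 j6 43
shift [-0.1  2.3  4.6] turn [-0.02 -0.15 -0.02]
```

```bash
python3 -m creep '[[-1,0,0.8,1,0,0,0],[-1,0,0.8,2.5,0,0,0],[-1,0,0.8,2.5,0,0,0],[-1,0,0.8,2.5,0,0,0]]' | sed 3d;for i in 1; do python3 -m creep '[[-1,0,0,1,0,0,0],[-1,0,0,1,0,0,0],[-1,0,0,1,0,0,0]]' | sed 3d;  python3 -m creep '[[-1,0,0,0.5,0,0,0],[-1,0,0,0.5,0,0,0],[-1,0,0,0.5,0,0,0]]' | sed 3d; done
```

```text
time_s: 11.35
tcp_pos: [0.5403, 0.1319, 0.2603]
wrist_force: [-0.4, 0.1, -1.9]
gripper_width: 0.485
gripper_force: 30.0
time_s: 11.6
tcp_pos: [0.5405, 0.1319, 0.2593]
wrist_force: [0.1, -0.2, -1.5]
gripper_width: 0.484
gripper_force: 30.0
time_s: 11.85
tcp_pos: [0.5406, 0.1319, 0.2588]
wrist_force: [0.2, 0.1, -1.7]
gripper_width: 0.481
gripper_force: 30.0
```

```bash
python3 -m creep '[[-1,0,0,0.6,0,0,0],[-1,0,0,0.6,0,0,0],[-1,0,0,0.6,0,0,0]]' | sed 3d;  python3 -m creep '[[-1,0,0,0.5,0,0,0],[-1,0,0,0.5,0,0,0],[-1,0,0,0.5,0,0,0]]' | sed 3d
```

```text
time_s: 12.1
tcp_pos: [0.5407, 0.1318, 0.2587]
wrist_force: [-2.8, 0.2, 3.8]
gripper_width: 0.48
gripper_force: 30.0
time_s: 12.35
tcp_pos: [0.5407, 0.1318, 0.2587]
wrist_force: [-5.5, 0.5, 7.3]
gripper_width: 0.48
gripper_force: 30.0
```

```bash
python3 -m creep '[[-1,0,0,0.4,0,0,0],[-1,0,0,0.4,0,0,0],[-1,0,0,0.4,0,0,0]]' | sed 3d
```

```text
time_s: 12.6
tcp_pos: [0.5406, 0.1319, 0.2586]
wrist_force: [-7.6, -0.2, 8.8]
gripper_width: 0.482
gripper_force: 30.0
```

```bash
python3 -c "
from h import *
c=cap('wrist');P=cloud(c);s=r.sense()
print(np.round(s['wrist_force'],1),np.round(s['moment'],2),np.round(s['ee_rot'],4).tolist())
q=(P-s['tcp_pos'])@np.array(s['ee_rot'])
v=q.reshape(-1,3); v=v[np.isfinite(v[:,0])]
fit(v[(v[:,2]>.205)&(v[:,2]<.23)&(v[:,0]>.018)&(v[:,0]<.055)&(abs(v[:,1])<.12)])
print(q[226:244:2,300].round(4)[:,[0,2]].tolist(), q[226:244:2,220].round(4)[:,[0,2]].tolist())
save('w6.png',c[0])"
```

```text
[-7.6  1.1 10.1] [0.29 2.17 0.13] [[0.9653, -0.0003, 0.2613], [-0.0003, -1.0, -0.0002], [0.2613, 0.0001, -0.9653]]
22942 [0.0403 0.0013 0.2153] 0.00042532275139768594
[[0.0116, 0.2106], [0.0115, 0.2076], [0.0114, 0.2049], [0.0109, 0.2032], [0.0096, 0.2035], [0.0077, 0.2053], [0.0067, 0.2047], [0.0058, 0.204], [0.0109, 0.1893]] [[0.0114, 0.2108], [0.0117, 0.207], [0.0112, 0.2052], [0.0103, 0.2046], [0.0094, 0.2039], [0.0082, 0.2038], [0.0068, 0.2044], [0.0058, 0.204], [0.0048, 0.2036]]
```

View pics/w6.png

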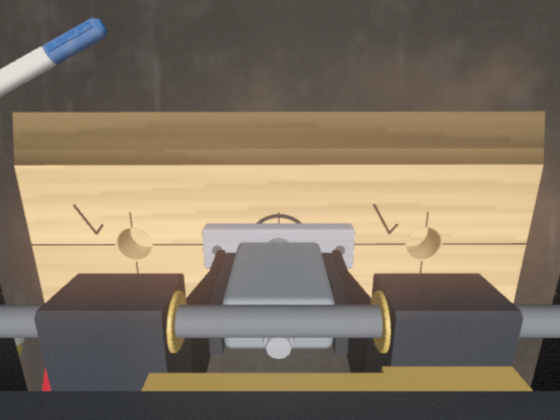

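The sockets are at (134,243) and (424,242), so their midpoint (279) matches the foot's middle (278). One more numeric check for squareness and x offset.

```bash
python3 -c "
from h import *
c=cap('wrist');P=cloud(c);s=r.sense()
q=(P-s['tcp_pos'])@np.array(s['ee_rot'])
for a,b in ((172,205),(185,220),(172,222)): fit(q[a:b,70:500].reshape(-1,3))
fit(q[172:280,40:110].reshape(-1,3))
m=vision.camera_model('wrist'); E=np.array(m['mount']); f=210/np.tan(np.radians(m['vertical_fov']/2))
for u,v in ((134,243.5),(424,243)):
    d=E[:3,:3]@[(u-m['cx'])/f,(v-m['cy'])/f,1]; print((E[:3,3]+(.2166-E[2,3])/d[2]*d).round(4))
"
```

```text
11776 [-2.000e-04  1.500e-03  2.164e-01] 0.00034821410808626163
12496 [0.0007 0.0015 0.2163] 0.0003462404140555514
17796 [0.0019 0.0015 0.2163] 0.0003454648181333009
6239 [ 0.0017 -0.0003  0.2161] 0.00035864912590136133
[-0.0017 -0.0836  0.2166]
[-0.0012  0.0866  0.2166]
```

```bash
python3 -m creep '[[-1,0,0,0,0,0,0],[-1,0,0,0,0,0,0],[-1,0,0,0,0,0,0],[-1,0,0,0,0,0,0],[-1,0,0,0,0,0,0],[-1,0,0,0,0,0,0]]' && python3 -c "
from h import *
print(r.finish_job())"
```

```text
time_s: 13.2
tcp_pos: [0.5406, 0.1319, 0.2586]
ee_rot: [[0.965, -0.0, 0.261], [-0.0, -1.0, -0.0], [0.261, 0.0, -0.965]]
wrist_force: [-7.4, 0.4, 9.5]
gripper_width: 0.48
gripper_force: 30.0
the job is handed in; nothing more can be done
None
```

I checked the gauge's zero on the plate (about 12 N, held over a second) and handed the job in at 13.2 s with the gauge still held over the ringed middle socket, foot flat and square to the slope, at about 14 N; no verdict came back, and the probe reading is inferred from the foot seating at the expected height.

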